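# Release the larger phone from the two-lane dispenser

## Robot

A 7-joint arm with a two-finger parallel gripper is mounted at the origin on the work surface. World frame = base frame: x ahead of the robot, y to its left, z up, the work surface at z = 0. Lengths are in m, angles in rad, forces in N, time in s.
With the tool pointing down it reaches from about 0.4 to 0.75 m from the base axis. Payload 19.5 kg.
Tool frame: the origin (TCP) lies on the front face of the gripper's body, between the roots of the fingers; the fingertips stand 73 mm ahead of it and the grasp point (between the pads) lies 54 mm ahead of it; z points along the fingers, y is the line along which they close (so a half turn about z gives the same grasp; the last joint's range is limited). The gripper opens to 85 mm and grips with 20 to 120 N. Pads are 22 mm wide; open, the fingers measure 114 mm over their backs; the gripper's body (76 mm by 85 mm) begins 54 mm behind the grasp point. The pads swing forward as they close: fully open they stand 13 mm farther back than shut.
Start: joints at [1.176, 0.707, -0.028, 1.485, 0.022, 0.951, -0.075], TCP at [0.199, -0.54, 0.304] pointing down, gripper open.
Joint ranges: [-2.71, 2.71], [-0.32, 2.16], [-1.57, 1.52], [0, 2.45], [-1.46, 4.6], [0, 2.02], [-2.83, 2.83]. Speed limits (rad/s): [1.89, 1.89, 2.57, 2.57, 3.01, 3.01, 3.01].

## Interface

Orientations are given as [roll, pitch, yaw] about the fixed x, y, z axes, in that order (R = Rz(yaw) Ry(pitch) Rx(roll)).
In Python, from plant import sensors, viewer, order, outline_of, place_of gives the robot as it stands.
- The arm moves only by the shell command python3 -m pendant 'ROWS' [FORCE]. ROWS is JSON, a list of rows, each a list of 3 entries, a list of its own where there are three numbers: the shift along the tool's x, y, z in cm, then the turn, a rotation vector about the tool's x, y, z in degrees, then the closure, from 0 (fully open) to 1 (shut). In form: [[[x, y, z], [rx, ry, rz], fingers], ...]. A call has exactly 8 rows; each row shifts and turns the commanded pose from where the row before left it, along the tool's axes as they then stand; what a row does not reach is not made up. A row lasts 1/10 s, in which the tool goes at most 50 mm and 8.59 degrees, less where a joint would pass 70% of its speed; a pose out of reach is approached as far as the arm can. A call with a gripper value outside its range is refused whole. The fingers move at their own pace and stop on an object; FORCE is the grip in N (left out, the last holds). Time passes only in rows, so rows that do not move let the fingers close, or fill a call up. It gives the time, the measured TCP pose, the force, the opening and the grip force at its end, in the units of the state.
- sensors.observe(): the state, without advancing time (a new reading comes with each control period).
- viewer.grab_frame(name): name is "side" or "top" or "wrist"; returns (picture, depth): 480x640x3 uint8, red, green, blue; 480x640 float32, m along the optical axis (not along the pixel's ray), 0 where there is no reading.
- viewer.camera_model(name): a dict with "camera_matrix" (3x3 intrinsics, pixels), "dist" ([k1, k2, p1, p2, k3] as OpenCV has them; the pictures are not rectified), "camera_from_world" (4x4, takes a point from world to camera coordinates). Camera axes: x right, y up, looking along -z (the intrinsics and any distortion apply to the point x, -y, -z); pixel columns grow to the right and rows downward; lengths in m; the calibration is good to about 2 mm. A picture is of the moment at which its call begins: read the wrist's pose just before it. camera_model takes no time and is no camera call; for the wrist camera it gives the pose at the moment of the call.
- order.finish_job(): hands the job in; it is judged then, once.
Trained networks look in the newest picture that a camera, given by its name, has taken for a name from the list of things; names that differ only in an ending like _2 or _b are one class to them, and where a whole thing is asked for, a point or a joint stands for the part that bears it (a point fixed in the world has none). Each returns a list of dicts, best first, with "confidence" (0 to 1); they miss things now and then, are a little off and sometimes report something else, mostly with a low value. They report only what shows in the picture. A call takes as long as a camera call. They do not tell look-alikes from the thing itself.
- outline_of(name, camera): "pixels" (480x640 bool, what is visible of it).
- place_of(name, camera): "at" ([x, y, z] in m, in world coordinates, good to about 4 mm: a listed point, or the origin of a listed thing).
The state is a dict: "clock": time; "joint_pos": joint angles; "dq": joint speeds; "joint_torque": joint torques, N m; "tcp_pos": TCP position; "orientation": TCP orientation; "ft_force": force on the tool from outside, world axes, zero at the start; "moment": the same for the moment, N m; "gripper_width": finger opening in m; "grip_force": force on a finger pad.
Only numpy, scipy, OpenCV 4.12 (cv2) and the standard library are available. Lean on these libraries where they do the work, as an engineer would, in place of code of your own. Each camera call takes 0.05 s, during which the arm holds its last target. There are 200 camera calls.

## Task

Two handsets wait behind the gates of the sloping two-lane dispenser: press down the rear paddle of the rocker lever on the lane that holds the larger phone, so that its gate lifts, and keep it down until that phone has slid out into the catch tray. Then take your hand away so that the gate falls shut again. Leave the smaller phone waiting behind its gate, touch neither the phones nor the gates, pick nothing up, and leave the things lying around where they are.

Things in the scene. Friction and masses are not known exactly. Their poses are not given: they have to be found in the camera images.
- dispenser: White two-lane sloping dispenser with a blue catch tray, fixed, 350 x 200 mm, 138 mm high at the lever axle. Origin at table height, mid-width; x level from the high rear end (robot side) to the tray, y to the left lane, z up. Lanes at y = +45 and -45 mm, 72 mm wide, slippery floor from x = -70, z = 98 mm down to x = 80, z = 28 mm, walls 28 mm. Axle along y at x = -20, z = 125 mm.
- tray (a point): Middle of the floor of the catch tray, 4 mm above the table. The tray is common to both lanes: inside 185 mm along the dispenser's x and 188 mm along y, walls 40 mm high.
- lever_left (a joint): Left lane's rocker lever, rad: 0 = at rest, gate shut; 0.30 = paddle fully down on its stop (32 mm lower), gate fully up. Springs back to 0 when let go. Pressing mid-paddle takes about 3 N to start, 5 N at the bottom. A phone passes under the gate from 0.15 on.
- lever_right (a joint): The same for the right lane's lever.
- paddle_left (a point): Middle of the top face of the left lever's rear paddle, a flat level aluminium plate 55 mm (along the dispenser's x) x 45 x 8 mm, at rest 131 mm above the table, 107.5 mm behind the lever axle. Moves with the lever. The paddles are 90 mm apart, middle to middle; nothing but the table lies under them.
- paddle_right (a point): The same for the right lever's paddle.
- gate_left: Front end of the left lever: a bar sloping down over the lane and, at its end, the gate blade, 58 mm wide, 43 mm high, 5 mm thick, which bars the lower end of the lane. Origin on the lever axle. Not to be touched.
- gate_right: The same for the right lever. Not to be touched.
- phone_large: The larger phone: flat black slab with a full glass face, 135 x 64 x 10 mm, about 0.17 kg. It lies lengthwise in one of the two lanes (either one). Origin at the middle of its lower front edge, the end next to the gate; x points to that end, z out of its face.
- phone_large_mid (a point): Centre of the larger phone's volume.
- phone_small: The smaller phone: black handset with keys, 100 x 46 x 14 mm, about 0.10 kg, in the other lane. Origin and axes as for the larger one.
- tape_roll: Bystander: roll of paper tape lying flat on the table to the right of the dispenser, 84 mm across, 24 mm high. Origin at the middle of its underside.
- phone_box: Bystander: closed white carton phone box on the table to the left of the dispenser, 154 x 86 x 52 mm. Origin at the middle of its underside.
- screwdriver: Bystander: screwdriver lying on the table to the right of the dispenser, 130 mm long, its x axis along its length.
There are look-alikes about, which are no part of the job. Leave any orange look-alike of the phone_large alone.

How it is judged:
By the outcome, as a careful person would: the job done as asked, in the order asked, and still so for the second after the job is handed in, with the robot touching nothing.
It also fails if it takes over 32 s, if anything falls off the work surface, if the arm or the gripper's body presses on something with over 40 N, if the wrist force passes 120 N, or if a joint passes its speed limit or range.

## Working session

There is one attempt and no reset: what is moved stays moved. The work goes in short steps, Python scripts to look and compute and a shell command to move; the robot and the scene stay as the last step left them, time stands still between calls to the robot, and variables do not carry over. Pictures are saved under pics/ and viewed, at most 10 in all, crops included, and the job is handed in when it is done.

```bash
mkdir -p pics; python3 - <<'E'
from plant import sensors, viewer, order, outline_of, place_of
import cv2,numpy as np
s=sensors.observe();print(s['clock'],s['tcp_pos'],s['orientation'],s['ft_force'])
for c in("top","side"):
    p,d=viewer.grab_frame(c);cv2.imwrite(f"pics/{c}1.png",p[:,:,::-1])
    for n in ("phone_large","phone_small","paddle_left","paddle_right","dispenser","tray"):
        print(c,n,[(np.round(r["at"],3).tolist(),round(r["confidence"],2)) for r in place_of(n,c)[:3]])
E
```

```text
0.0 [ 0.19860089 -0.53940862  0.30343175] [-3.14046241e+00  7.03527304e-05  3.52826206e-01] [ 0.01972565 -0.31657963 -0.43792621]
top phone_large [([0.82, -0.396, -0.004], 0.89), ([0.793, 0.091, -0.001], 0.89), ([0.656, -0.142, 0.03], 0.84)]
top phone_small [([0.668, -0.058, 0.028], 0.76)]
top paddle_left [([0.466, -0.032, 0.135], 0.9)]
top paddle_right [([0.454, -0.121, 0.13], 0.78), ([0.598, -0.135, 0.065], 0.73)]
top dispenser [([0.587, -0.092, -0.0], 0.82)]
top tray [([0.762, -0.111, 0.004], 0.69)]
side phone_large [([0.814, -0.39, 0.0], 0.79), ([0.792, 0.094, 0.002], 0.69), ([0.654, -0.144, 0.03], 0.52)]
side phone_small [([0.669, -0.053, 0.031], 0.68)]
side paddle_left [([0.463, -0.038, 0.134], 0.66)]
side paddle_right [([0.454, -0.125, 0.133], 0.67)]
side dispenser [([0.585, -0.09, -0.002], 0.59), ([0.558, 0.092, -0.002], 0.58)]
side tray [([0.761, -0.108, 0.004], 0.83)]
```

View pics/top1.png

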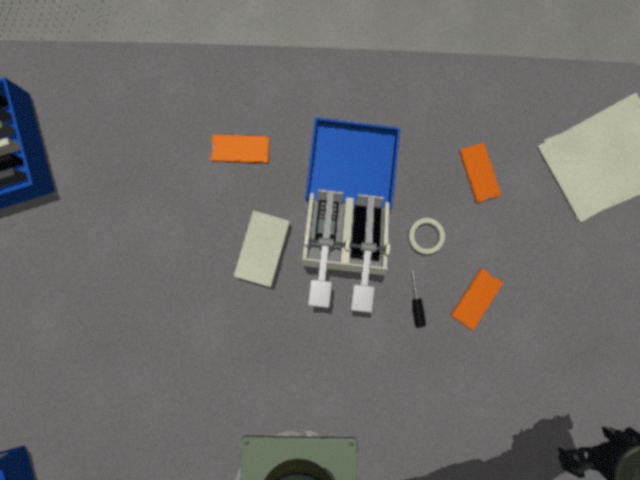

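View pics/side1.png

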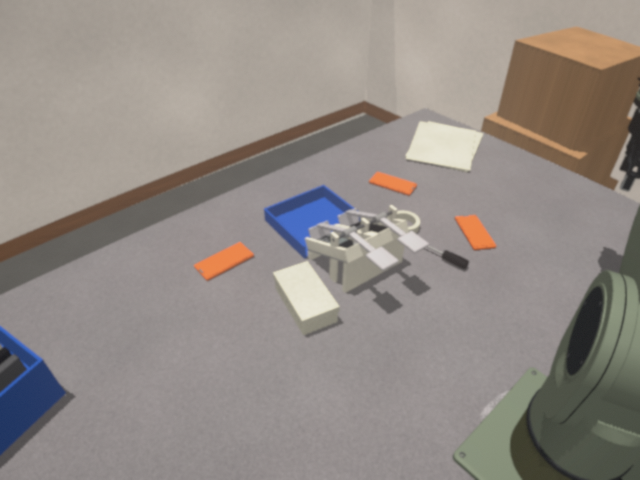

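Candidates for the larger phone are three orange slabs in the top view at (240,148), (480,172) and (478,298), which are look-alikes, and the black slab in the right lane at (368,225). The left lane at (328,220) holds something smaller, probably with keys. The black slab in the right lane fits, so I'll confirm it in an enlarged crop.

```bash
python3 - <<'E'
import cv2
p=cv2.imread("pics/top1.png")[180:320,290:410]
cv2.imwrite("pics/crop1.png",cv2.resize(p,None,fx=4,fy=4,interpolation=cv2.INTER_CUBIC))
# paddle centre, dispenser yaw, gaps
import numpy as np
from plant import viewer
m=viewer.camera_model("top");print(m)
E
```

```text
{'camera_matrix': array([[538.1993133 ,   0.        , 320.70684127],
       [  0.        , 538.1993133 , 233.33498285],
       [  0.        ,   0.        ,   1.        ]]), 'dist': array([-0.065939,  0.      ,  0.      ,  0.      ,  0.      ]), 'camera_from_world': array([[ 0.0229143 , -0.99918664,  0.03318124, -0.05198116],
       [ 0.99695447,  0.02531267,  0.07376349, -0.59541489],
       [-0.0745434 ,  0.03138995,  0.99672361, -1.2110403 ],
       [ 0.        ,  0.        ,  0.        ,  1.        ]])}
```

View pics/crop1.png

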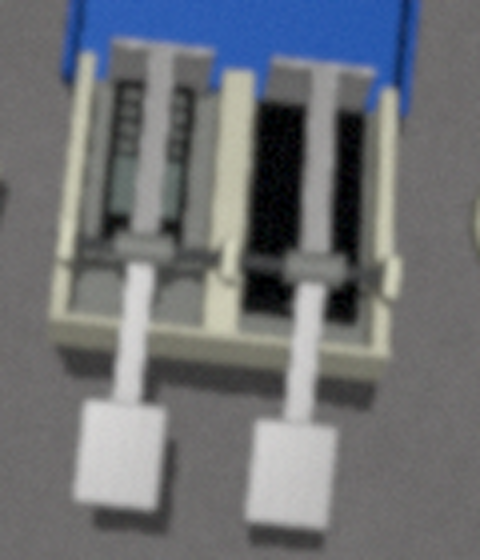

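The crop confirms it. The right lane holds the plain full-glass black slab at crop (305,200), which is the larger phone. The left lane's handset shows keys at crop (130,110), so it is the smaller one. I'll therefore use the right paddle, at crop (290,475), about (0.454, -0.123, 0.131). I'm closing the fingers and moving above it.

```bash
python3 -m pendant '[[[2.4,-1.9,0],[0,0,0],1],[[2.4,-1.9,0],[0,0,0],1],[[2.4,-1.9,0],[0,0,0],1],[[2.4,-1.9,0],[0,0,0],1],[[2.4,-1.9,0],[0,0,0],1],[[2.4,-1.9,0],[0,0,0],1],[[2.4,-1.9,0],[0,0,0],1],[[2.4,-1.9,0],[0,0,0],1]]' 20
```

```text
clock: 1.5
tcp_pos: [0.3268, -0.3295, 0.304]
orientation: [3.141, -0.0, 0.353]
ft_force: [0.9, -0.3, -0.2]
gripper_width: -0.0001
grip_force: 0.0
```

```bash
python3 -m pendant '[[[2.7,-2.15,0],[0,0,0],1],[[2.7,-2.15,0],[0,0,0],1],[[2.7,-2.15,0],[0,0,0],1],[[2.7,-2.15,0],[0,0,0],1],[[2.7,-2.15,0],[0,0,0],1],[[2.7,-2.15,0],[0,0,0],1],[[2.6,-2.1,0],[0,0,0],1],[[0,0,0],[0,0,5],1]]' && python3 -m pendant '[[[0,0,1],[0,0,5],1],[[0,0,1],[0,0,5],1],[[0,0,1],[0,0,5],1],[[0,0,1],[0,0,5],1],[[0,0,1],[0,0,1],1],[[0,0,0],[0,0,0],1],[[0,0,0],[0,0,0],1],[[0,0,0],[0,0,0],1]]'
python3 - <<'E'
from plant import sensors, viewer, outline_of, place_of
import cv2,numpy as np
for c in("wrist","side"):
    p,d=viewer.grab_frame(c);cv2.imwrite(f"pics/{c}2.png",p[:,:,::-1])
    for n in ("paddle_left","paddle_right"):
        print(c,n,[(np.round(r["at"],3).tolist(),round(r["confidence"],2)) for r in place_of(n,c)[:3]])
m=viewer.camera_model("wrist");print(np.round(np.linalg.inv(m["camera_from_world"])[:3],3))
E
```

```text
clock: 2.3
tcp_pos: [0.4527, -0.1212, 0.3038]
orientation: [-3.14, -0.001, 0.271]
ft_force: [-0.2, -0.5, -0.4]
gripper_width: -0.0
grip_force: 0.0
clock: 3.1
tcp_pos: [0.451, -0.125, 0.2543]
orientation: [-3.141, -0.001, -0.1]
ft_force: [-0.1, -0.6, 0.2]
gripper_width: 0.0001
grip_force: 0.0
wrist paddle_left [([0.466, -0.033, 0.134], 0.73)]
wrist paddle_right [([0.453, -0.124, 0.128], 0.59)]
side paddle_left [([0.455, -0.266, -0.003], 0.73), ([0.46, -0.035, 0.135], 0.72), ([0.597, -0.135, 0.062], 0.67)]
side paddle_right [([0.455, -0.124, 0.128], 0.68)]
[[-0.101  0.941  0.323  0.534]
 [-0.995 -0.095 -0.032 -0.133]
 [ 0.    -0.324  0.946  0.325]]
```

View pics/wrist2.png

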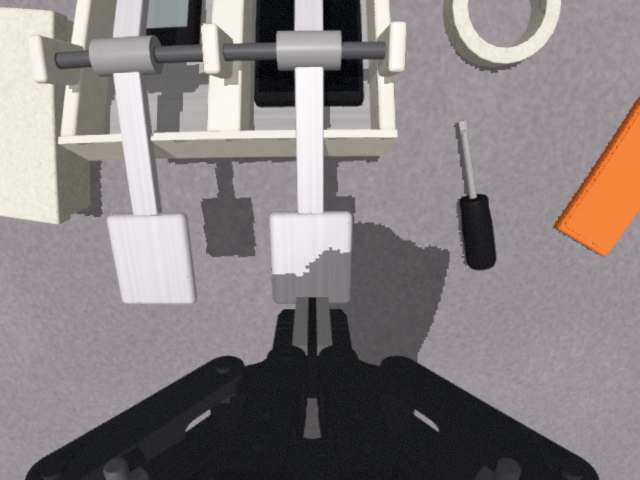

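The wrist view shows the shut fingertips centred over the right paddle at (311,258), with the axle, gates and left paddle well clear. I'll press now.

```bash
python3 -m pendant '[[[0.3,0,1.2],[0,0,0],1],[[0,0,1.2],[0,0,0],1],[[0,0,1.2],[0,0,0],1],[[0,0,1],[0,0,0],1],[[0,0,0.8],[0,0,0],1],[[0,0,0.8],[0,0,0],1],[[0,0,0.7],[0,0,0],1],[[0,0,0.6],[0,0,0],1]]'
python3 -m pendant '[[[0,0,0.1],[0,0,0],1],[[0,0,0],[0,0,0],1],[[0,0,0],[0,0,0],1],[[0,0,0],[0,0,0],1],[[0,0,0],[0,0,0],1],[[0,0,0],[0,0,0],1],[[0,0,0],[0,0,0],1],[[0,0,0],[0,0,0],1]]'
python3 - <<'E'
from plant import viewer, place_of
import cv2,numpy as np
for c in("top","side"):
    p,d=viewer.grab_frame(c);cv2.imwrite(f"pics/{c}3.png",p[:,:,::-1])
    for n in ("phone_large","phone_small","paddle_right"):
        print(c,n,[(np.round(r["at"],3).tolist(),round(r["confidence"],2)) for r in place_of(n,c)[:4]])
E
```

```text
clock: 4.2
tcp_pos: [0.4544, -0.1252, 0.1785]
orientation: [3.142, -0.001, -0.101]
ft_force: [2.1, 0.1, 4.1]
gripper_width: 0.0004
grip_force: 1.8
clock: 5.0
tcp_pos: [0.454, -0.1252, 0.1779]
orientation: [-3.142, -0.0, -0.101]
ft_force: [1.2, -0.3, 3.8]
gripper_width: -0.0001
grip_force: 1.8
top phone_large [([0.844, -0.165, 0.005], 0.77), ([0.395, -0.371, -0.001], 0.72), ([0.793, 0.089, -0.002], 0.64), ([0.819, -0.393, -0.002], 0.58)]
top phone_small [([0.668, -0.058, 0.029], 0.87)]
top paddle_right []
side phone_large [([0.796, 0.092, 0.001], 0.85), ([0.847, -0.159, 0.007], 0.66), ([0.398, -0.37, -0.001], 0.58)]
side phone_small [([0.665, -0.05, 0.031], 0.45)]
side paddle_right [([0.456, -0.126, 0.104], 0.69)]
```

View pics/side3.png

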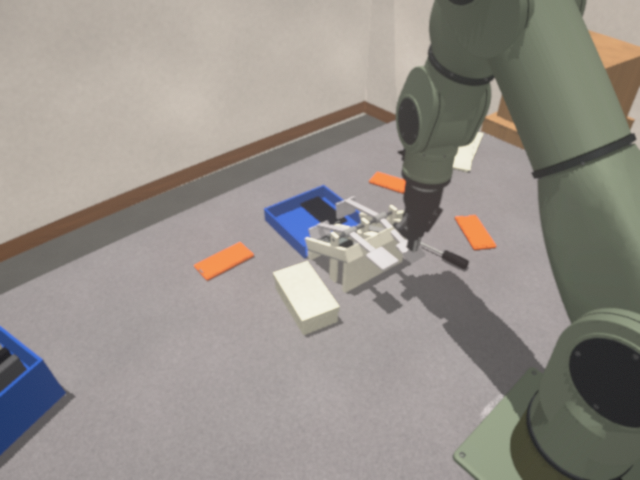

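The side view shows the black phone in the blue tray at (318,208). I'll check that it lies clear of the gate before releasing.

```bash
python3 - <<'E'
import cv2
p=cv2.imread("pics/top3.png")[100:320,270:430]
cv2.imwrite("pics/crop3.png",cv2.resize(p,None,fx=2.7,fy=2.7,interpolation=cv2.INTER_CUBIC))
E
```

```text
(no output)
```

View pics/crop3.png

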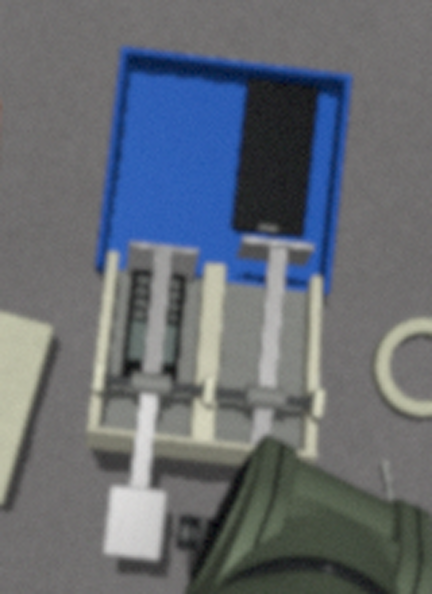

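The phone lies fully in the tray at crop (278,155), clear of the gate at (277,247). The keyed phone is still in the left lane. I'll release straight up.

```bash
python3 -m pendant '[[[0,0,-0.6],[0,0,0],1],[[0,0,-0.8],[0,0,0],1],[[0,0,-0.8],[0,0,0],1],[[0,0,-0.8],[0,0,0],1],[[0,0,-1],[0,0,0],1],[[0,0,-2],[0,0,0],1],[[0,0,-2.5],[0,0,0],1],[[0,0,-2.5],[0,0,0],1]]'
python3 -m pendant '[[[0,2,-1.5],[0,0,0],1],[[0,3,-1],[0,0,0],1],[[0,3,0],[0,0,0],1],[[0,3,0],[0,0,0],1],[[0,3,0],[0,0,0],1],[[0,2,0],[0,0,0],1],[[0,0,0],[0,0,0],1],[[0,0,0],[0,0,0],1]]'
python3 - <<'E'
from plant import viewer, place_of
import cv2,numpy as np
p,d=viewer.grab_frame("top")
cv2.imwrite("pics/crop4.png",cv2.resize(p[100:320,220:520,::-1],None,fx=2.6,fy=2.6,interpolation=cv2.INTER_CUBIC))
for n in ("phone_large","phone_small","paddle_right","paddle_left"):
    print(n,[(np.round(r["at"],3).tolist(),round(r["confidence"],2)) for r in place_of(n,"top")[:4]])
E
```

```text
clock: 6.2
tcp_pos: [0.4538, -0.1252, 0.2894]
orientation: [-3.142, -0.0, -0.101]
ft_force: [-0.0, -0.0, 0.8]
gripper_width: 0.0002
grip_force: 0.0
clock: 7.0
tcp_pos: [0.4377, -0.2841, 0.3132]
orientation: [-3.141, -0.0, -0.101]
ft_force: [0.0, 0.5, 0.7]
gripper_width: -0.0001
grip_force: 0.0
phone_large [([0.82, -0.393, -0.002], 0.93), ([0.842, -0.161, 0.004], 0.89), ([0.791, 0.092, -0.001], 0.79)]
phone_small [([0.667, -0.054, 0.031], 0.75)]
paddle_right [([0.456, -0.123, 0.136], 0.96), ([0.452, -0.261, 0.004], 0.68)]
paddle_left [([0.464, -0.031, 0.133], 0.8)]
```

View pics/crop4.png

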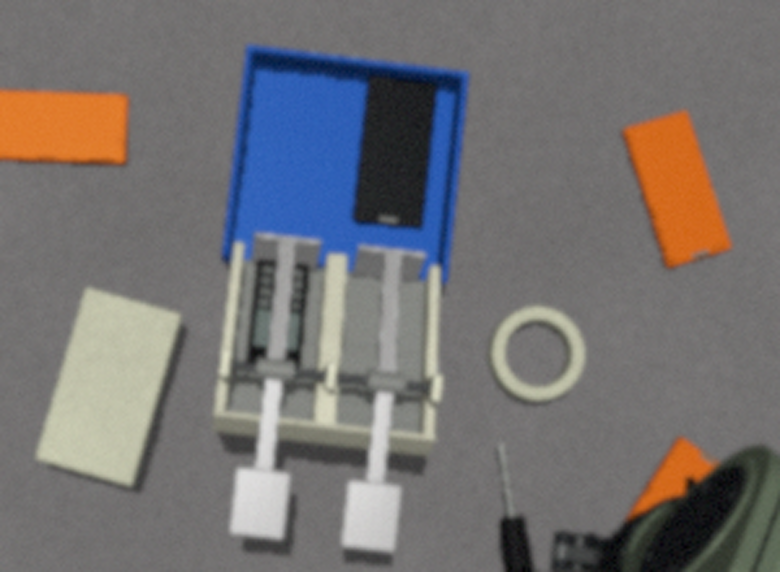

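The larger phone is in the tray at (395,150), and the right gate is shut again at (390,260) with its paddle back up. The smaller phone still waits at (280,310), and the bystanders haven't moved.

```bash
python3 -c "
from plant import order;print(order.finish_job())"
```

```text
the job is handed in; nothing more can be done
None
```

The larger phone slid from the right lane into the catch tray, its gate is shut again, the smaller phone still waits behind its own gate, and the job is handed in.

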